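# Raise the cutting-table clamp bar with its cam lever

## Robot

A 7-joint arm with a two-finger parallel gripper is mounted at the origin on the work surface. World frame = base frame: x ahead of the robot, y to its left, z up, the work surface at z = 0. Lengths are in m, angles in degrees, forces in N, time in s.
With the tool pointing down it reaches from about 0.425 to 0.95 m from the base axis. Payload 16.7 kg.
Tool frame: the origin (TCP) lies midway between the tips of the shut fingers; the grasp point (between the pads) lies env.pinch_z behind it (env.pinch_z is the distance from the TCP to the grasp point, in m); x points along the fingers, z is the direction in which the jaws open and shut, and the axes are right-handed (so a half turn about x gives the same grasp; the last joint's range is limited). The gripper opens to 94 mm and grips with 3 to 60 N. Pads are 16 mm wide; open, the fingers measure 119 mm over their backs; the gripper's body (75 mm by 177 mm) begins 78 mm behind the grasp point.
Start: joints at [63.169, 24.414, 4.234, 92.017, -1.954, 63.644, -3.845], TCP at [0.212, -0.641, 0.167] pointing down, gripper open.
Joint ranges: [-163.25, 163.25], [-28.42, 122.38], [-70.27, 78.77], [12.13, 141.07], [-58.53, 238.53], [9.26, 117.41], [-156.51, 156.51]. Speed limits (degrees/s): [108.29, 108.29, 136.94, 136.94, 172.46, 172.46, 172.46].

## Interface

Orientations are given as a 3x3 rotation matrix whose columns are the frame's x, y, z axes.
In Python, from bench import env, effector, inverse_kinematics, eyes, models gives the robot as it stands. Calls block until the motion is done:
- env.move_ptp(position, orientation): joint-space move of the TCP to a pose.
- env.move_linear(position, orientation=None, vel=0.15, threshold=None): straight line of the TCP; orientation=None keeps the orientation; vel is the mean speed in m/s. With threshold (N) it stops when the force on the tool has changed by that much, and returns True; else False.
- env.goto_joints(angles): joint-space move.
- effector.gripper_to(opening, squeeze=None): finger opening in m; squeeze is the grip in N (None keeps the last); returns when the fingers have stopped.
- env.dwell(seconds).
- inverse_kinematics(position, orientation): joint angles nearest the present ones, or None.
- env.get_state(): the state.
- eyes.camera(name): name is "scene" or "top" or "wrist"; returns (picture, depth): 420x560x3 uint8, red, green, blue; 420x560 float32, m along the optical axis (not along the pixel's ray), 0 where there is no reading.
- eyes.calibration(name): a dict with "camera_matrix" (3x3 intrinsics, pixels), "view" (4x4, takes a point from world to camera coordinates); the wrist camera has in their place "tool_from_camera" (4x4, takes a point from camera to tool coordinates, whose origin is the TCP and whose axes are the tool frame's). Camera axes: x right, y up, looking along -z (the intrinsics and any distortion apply to the point x, -y, -z); pixel columns grow to the right and rows downward; lengths in m; the calibration is good to about 2 mm. The wrist camera is an equidistant fisheye: a pixel r from the principal point sees the ray r / f radians off the axis. A picture is of the moment at which its call begins: read the wrist's pose just before it. calibration takes no time and is no camera call.
A pose or a line that the arm cannot do raises env.IKError and nothing moves.
- env.sign_off(): hands the job in, once; it reports no verdict.
Trained networks look in the newest picture that a camera, given by its name, has taken for a name from the list of things; names that differ only in an ending like _2 or _b are one class to them, and where a whole thing is asked for, a point or a joint stands for the part that bears it (a point fixed in the world has none). Each returns a list of dicts, best first, with "confidence" (0 to 1); they miss things now and then, are a little off and sometimes report something else, mostly with a low value. They report only what shows in the picture. A call takes as long as a camera call. They do not tell look-alikes from the thing itself.
- models.cut_out(camera, query): "mask" (420x560 bool, what is visible of it) and "location" ([column, row] in pixels, amid what is visible of it).
The state is a dict: "time": time; "q": joint angles; "joint_velocities": joint speeds; "tau": joint torques, N m; "ee_pos": TCP position; "eef_rot": TCP orientation; "wrist_force": force on the tool from outside, world axes, zero at the start; "wrist_torque": the same for the moment, N m; "width": finger opening in m.
Only numpy, scipy, OpenCV 4.12 (cv2) and the standard library are available. Lean on these libraries where they do the work, as an engineer would, in place of code of your own. Each camera call takes 0.05 s, during which the arm holds its last target.

## Task

Lift the steel pattern weight off the clamp bar and set it down flat in the wooden tray that holds the other two weights, without dropping it. Then take the lever at the end of the clamp by its handle, swing it up until its cams lift the clamp bar to the highest point, and keep hold of the handle: finish holding the bar up there so that I can slide the next hide under it. Leave everything else on the table where it is.

Things in the scene. Friction and masses are not known exactly. Their poses are not given: they have to be found in the camera images.
- weight_center (a point): centre of the pattern weight that lies on the clamp bar: a loose steel bar 100 mm long (its y axis) x 38 mm wide (its x axis) x 20 mm high with a round knob standing on its middle, 25 mm across, between 34 and 57 mm above the underside (below that a thinner neck). This point is on the knob's axis, 28 mm above the underside. About 0.65 kg; lift it by the knob
- weight_b_center (a point): the same kind of weight, already lying in the weight tray with its long side across the tray's long side; the point is its centre, 28 mm above its underside
- weight_c_center (a point): the same kind of weight, already lying in the weight tray with its long side across the tray's long side; the point is its centre, 28 mm above its underside
- weight_tray_in (a point): centre of the inner floor (4 mm above the table) of the fixed plywood weight tray, outside 132 mm (its x axis) x 204 mm (its y axis) x 30 mm high, walls 4 mm. The two other weights lie in it parallel to its x axis, towards its +y and -y ends, leaving the middle free (at least 80 mm between them). A second, like tray holds a thread cone and a knife, no weights
- bar_top (a point): middle of the flat top of the clamp bar, an aluminium beam 330 mm long (along this point's y axis) x 40 mm wide; its top is 58 mm above the table when down, and it moves straight up when lifted. At 112 mm either side of its middle a steel lug 8 mm thick is screwed on top, and at 148 mm a spring on a guide pin 110 mm high presses the bar down
- clamp_bar (a joint): lift of the clamp bar in m: 0 down on its bed, about 0.0084 at the cams' highest point
- lift_lever (a joint): cam lever angle in rad, growing as the lever swings from lying towards the robot, up and over away from it. 0: lower stop, 1.45 short of upright; starts at 0 to 0.2. The cams begin to lift at 0.25, are highest at 1.45 (arm upright); beyond, the bar sinks again, to a stop at 2.1. Springs press the bar down with 60 to 75 N, up to about 8 N at the handle; no latch at the top
- lever_handle (a point): middle of the lever's handle: a black sleeve 22 mm across and 65 mm long that spins freely on its spindle. It lies along the clamp's length (the clamp's y axis) and sticks out from the lever arm away from the clamp, to the robot's right; the lever arm is 34 mm to the left of this point. Lying down it is 45 to 70 mm above the table, upright 151 mm
- lever_pivot (a point): fixed point on the axis of the cam shaft, level with the middle of the handle: the handle's middle moves on a circle of 120 mm radius about this point, in the plane of this point's x axis (away from the robot, square to the bar) and z axis (up); the axis of turning is its y axis, 31 mm above the table
There are look-alikes about, which are no part of the job. What is shaped like the part that bears weight_center but red is not meant.

How it is judged (in metres and radians):
On the way, in this order (a step that is already met when the one before it is completed fails the run):
1. the weight from the bar lies flat in the tray with the other two weights, let go and still (x of weight_center in the frame of weight_tray_in between -0.03 and 0.03 m and y of weight_center in the frame of weight_tray_in between -0.085 and 0.085 m and z of weight_center in the frame of weight_tray_in below 0.034 m and angle between weight_center's own z axis and vertical below 0.1 rad and contact force between the fingers and weight below 0.05 N and linear speed of weight below 0.03 m/s), for 0.2 s.
2. the fingers hold the lever and the clamp bar is at its highest lift (value of joint lift_lever between 1.25 and 1.65 rad and value of joint clamp_bar above 0.0077 m and contact force between the fingers and lift_lever above 1 N), for 0.2 s.
At the end, for the whole second after the job is handed in: The weight lies flat on the floor of the tray with the other two weights, let go and still; the gripper touches the lever (more than 1 N) and holds it still within 0.2 rad of upright (joint 1.25 to 1.65), with the clamp bar up by at least 7.7 of its about 8.4 mm (all of step 1 and all of step 2 and velocity of joint lift_lever between -0.1 and 0.1 rad/s); the arm keeps its last pose, push and grip.
It fails at once if the weight is dropped (falls freely more than about 10 mm) (contact force between the fingers and weight below 0.01 N and contact force between weight and anything else below 0.01 N and linear speed of weight above 0.45 m/s).
It fails at once if the bar is raised with the weight still on it (value of joint clamp_bar above 0.004 m and contact force between weight and clamp_bar above 0.5 N).
It fails at once if another thing on the table or in the trays is moved more than 30 mm (distance of any of weight_b_center, weight_c_center, thread_cone, knife, sharpening_steel, hammer, tape_roll, bottle from where it was at the start of the episode above 0.03 m).
It also fails if it takes over 56 s, if anything falls off the work surface, if the arm or the gripper's body presses on something with over 40 N, if the wrist force passes 120 N, or if a joint passes its speed limit or range.

## Working session

There is one attempt and no reset: what is moved stays moved. The work goes in short steps, each a Python script; the robot and the scene stay as the last script left them, time stands still between calls to the robot, and variables do not carry over. Pictures are saved under pics/ and viewed, and the job is handed in when it is done.

```bash
ls; mkdir -p pics; python3 - <<'E'
from bench import env, effector, inverse_kinematics, eyes, models
import cv2, numpy as np
for n in ("scene","top","wrist"):
    p,d=eyes.camera(n); cv2.imwrite(f"pics/{n}0.png",p[:,:,::-1]); np.save(f"pics/{n}0.npy",d)
    print(n,eyes.calibration(n))
print(env.get_state(), env.pinch_z)
E
```

```text
pics
scene {'camera_matrix': array([[439.53048305,   0.        , 279.89944263],
       [  0.        , 439.53048305, 208.61585045],
       [  0.        ,   0.        ,   1.        ]]), 'view': array([[-4.61038449e-01,  8.87379274e-01,  1.25370438e-03,
         2.35463604e-01],
       [-7.36383394e-01, -3.83376037e-01,  5.57460591e-01,
         3.24241660e-01],
       [ 4.95159615e-01,  2.56087560e-01,  8.30202456e-01,
        -1.46833434e+00],
       [ 0.00000000e+00,  0.00000000e+00,  0.00000000e+00,
         1.00000000e+00]])}
top {'camera_matrix': array([[503.60278905,   0.        , 288.87998555],
       [  0.        , 503.60278905, 214.14339534],
       [  0.        ,   0.        ,   1.        ]]), 'view': array([[ 1.83085993e-02, -9.99832341e-01,  2.93126651e-04,
         1.14899420e-02],
       [ 9.84461692e-01,  1.80783450e-02,  1.74666398e-01,
        -4.90046466e-01],
       [-1.74642413e-01, -2.90932512e-03,  9.84627627e-01,
        -1.15917658e+00],
       [ 0.00000000e+00,  0.00000000e+00,  0.00000000e+00,
         1.00000000e+00]])}
wrist {'camera_matrix': array([[325.192
[... 612 characters left out ...]
, -3.84457759]), 'joint_velocities': array([-0.09276702, -0.11442409,  0.10506067, -0.0854216 , -0.04197764,
       -0.05006231, -0.01322719]), 'tau': array([ 6.40010563e-03, -9.36274981e+01,  3.67076777e+00, -4.54421568e+01,
       -4.85902105e-02,  1.80047471e-02,  5.62873925e-05]), 'ee_pos': array([ 0.21139805, -0.64066362,  0.1666492 ]), 'eef_rot': array([[-3.71622588e-04,  9.49630279e-01,  3.13372294e-01],
       [ 8.64754621e-04,  3.13372504e-01, -9.49629889e-01],
       [-9.99999557e-01, -8.19137775e-05, -9.37653473e-04]]), 'wrist_force': array([-0.47699183, -0.81478621,  0.218646  ]), 'wrist_torque': array([ 0.02578984, -0.03572549, -0.00784231]), 'width': 0.09429082824692935} 0.0188
```

View pics/top0.png

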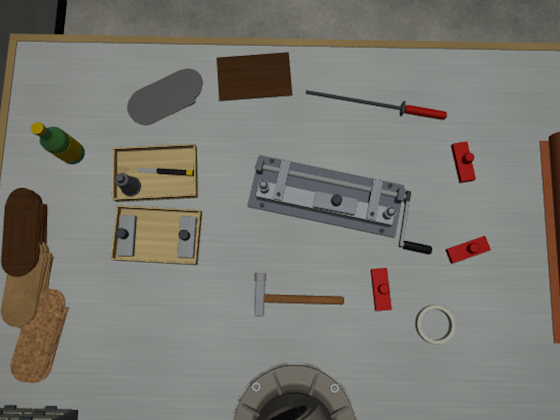

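View pics/scene0.png

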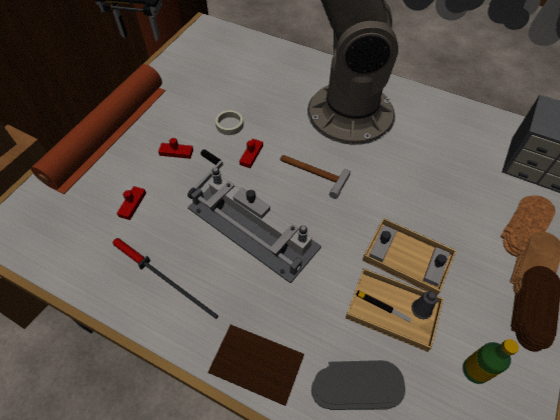

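Top view: the grey weight lies on the bar at about (336,200). The tray with two grey weights is at (157,237), and the other tray, with cone and knife, is at (155,173). The lever handle is at (418,247). The red weights at (464,160), (468,249) and (381,289) are look-alikes. I'll confirm with a crop and measure.

```bash
cat > h.py <<'E'
from bench import env, effector, inverse_kinematics, eyes, models
import cv2, numpy as np
def cloud(n,d):
    c=eyes.calibration(n);K=c["camera_matrix"];V=np.linalg.inv(c["view"])
    v,u=np.mgrid[0:d.shape[0],0:d.shape[1]]
    P=np.stack([(u-K[0,2])/K[0,0]*d,-(v-K[1,2])/K[1,1]*d,-d],-1)
    return P@V[:3,:3].T+V[:3,3]
def proj(n,p):
    c=eyes.calibration(n);K=c["camera_matrix"];q=c["view"][:3,:3]@p+c["view"][:3,3]
    return K[0,0]*q[0]/-q[2]+K[0,2], K[1,1]*-q[1]/-q[2]+K[1,2]
E
python3 - <<'E'
from h import *
p,d=eyes.camera("top"); np.save("pics/t_d.npy",d);P=cloud("top",d)
for q in ["weight_center","clamp_bar","lift_lever","lever_handle","weight_b_center","weight_tray_in"]:
    try:
        for r in models.cut_out("top",q):
            m=r["mask"]&(d>0); X=P[m]
            print(q,round(r["confidence"],2),np.round(r["location"]),m.sum(),np.median(X,0).round(4),"zmax",np.percentile(X[:,2],95).round(4))
    except Exception as e: print(q,e)
c=cv2.resize(p[140:280,100:460],None,fx=2.2,fy=2.2,interpolation=cv2.INTER_CUBIC)
cv2.imwrite("pics/crop1.png",c[:,:,::-1])
p,d=eyes.camera("scene")
c=cv2.resize(p[130:350,150:470],None,fx=2.4,fy=2.4,interpolation=cv2.INTER_CUBIC)
cv2.imwrite("pics/crop2.png",c[:,:,::-1])
E
```

```text
weight_center 0.85 [464. 162.] 736 [ 0.63   -0.4051  0.0194] zmax 0.0561
weight_center 0.84 [380. 289.] 717 [ 0.3164 -0.1977  0.0197] zmax 0.057
weight_center 0.71 [465. 248.] 632 [ 0.4141 -0.4044  0.02  ] zmax 0.057
clamp_bar 0.79 [310. 201.] 2199 [ 0.5217 -0.0288  0.058 ] zmax 0.0678
lift_lever 0.58 [383. 193.] 1161 [ 0.5511 -0.2068  0.0387] zmax 0.0582
lever_handle 0.62 [418. 248.] 224 [ 0.413  -0.2811  0.0563] zmax 0.0604
weight_b_center 0.8 [125. 236.] 789 [0.4325 0.4093 0.0229] zmax 0.0596
weight_tray_in 0.61 [154. 234.] 3442 [0.4412 0.3442 0.0041] zmax 0.0296
```

View pics/crop1.png

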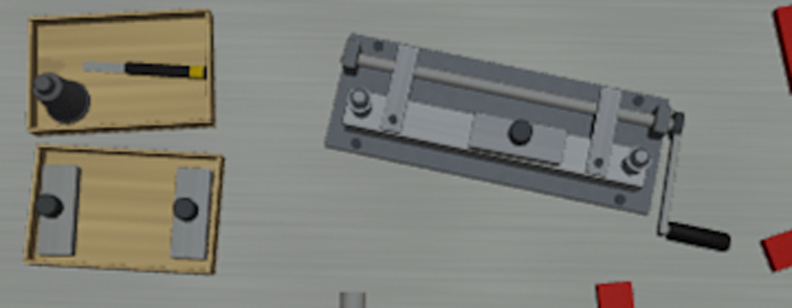

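View pics/crop2.png

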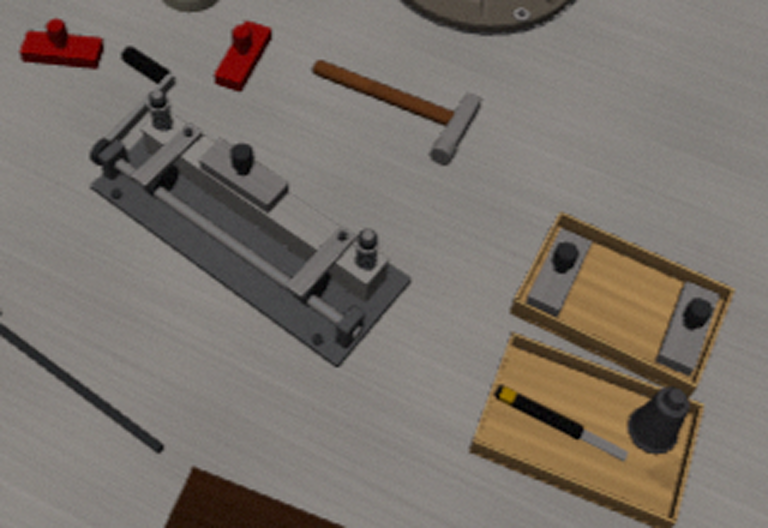

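```bash
python3 - <<'E'
from h import *
def sel(P,lo,hi,x,y):
    return P[(P[...,2]>lo)&(P[...,2]<hi)&(P[...,0]>x[0])&(P[...,0]<x[1])&(P[...,1]>y[0])&(P[...,1]<y[1])]
def rect(X):
    r=cv2.minAreaRect((X[:,:2]*1000).astype(np.float32)); b=cv2.boxPoints(r); e=b[1]-b[0] if np.linalg.norm(b[1]-b[0])>np.linalg.norm(b[2]-b[1]) else b[2]-b[1]
    return np.round(r[0],1),np.round(r[1],1),"long dir deg",round(np.degrees(np.arctan2(e[1],e[0])),2)
for n in("top","scene"):
    p,d=eyes.camera(n);P=cloud(n,d); print(n)
    C=((.4,.7),(-.3,.15))
    K=sel(P,.105,.125,(.45,.62),(-.16,.0)); print("knob",len(K),K.mean(0).round(4),rect(K))
    W=sel(P,.074,.083,(.45,.62),(-.16,.03)); print("wtop",len(W),W.mean(0).round(4),rect(W))
    B=sel(P,.055,.061,(.42,.62),(-.26,.15)); print("bar58",len(B),rect(B))
    S=sel(P,.08,.14,(.42,.65),(-.26,.15)); 
    for s in (S[S[:,1]<-.12],S[S[:,1]>.02]): print("pin",len(s),s.mean(0).round(4),s.max(0).round(4))
    T=sel(P,.027,.033,(.36,.53),(.2,.5)); print("tray walls",len(T),rect(T))
    F=sel(P,.001,.008,(.38,.5),(.26,.44)); print("floor",len(F),F.mean(0).round(4))
    for y in ((.2,.34),(.34,.5)):
        k=sel(P,.05,.07,(.37,.5),y); print("tray knob",len(k),k.mean(0).round(4))
        k=sel(P,.0215,.027,(.385,.485),y); print("tray wtop",len(k),rect(k))
    for r in models.cut_out(n,"lever_handle"):
        X=P[r["mask"]&(d>0)]; X=X[(X[:,2]>.03)]; m=np.median(X,0); u,s,v=np.linalg.svd(X-m); 
        t=(X-m)@v[0]; print("handle",r["confidence"],r["location"],len(X),X.mean(0).round(4),v[0].round(3),t.min().round(3),t.max().round(3),np.percentile(X[:,2],[5,50,95]).round(4))
E
```

```text
top
knob 96 [ 0.5122 -0.0854  0.1132] (array([512.4, -85.7]), array([22.8, 22.9]), 'long dir deg', np.float32(-86.57))
wtop 529 [ 0.5115 -0.0851  0.0774] (array([512.7, -85.7]), array([99.6, 39. ]), 'long dir deg', np.float32(79.56))
bar58 944 (array([535.6, -85.6]), array([399.6, 124. ]), 'long dir deg', np.float32(72.29))
pin 121 [ 0.4884 -0.2008  0.1033] [ 0.5168 -0.121   0.1186]
pin 104 [0.544  0.0808 0.1058] [0.5592 0.0926 0.1174]
tray walls 475 (array([451. , 345.8]), array([215.9, 159.2]), 'long dir deg', np.float32(87.98))
floor 1808 [0.4417 0.3454 0.0038]
tray knob 91 [0.4332 0.267  0.0593]
tray wtop 391 (array([434.6, 262.9]), array([48.2, 97.4]), 'long dir deg', np.float32(-2.19))
tray knob 96 [0.4341 0.4127 0.059 ]
tray wtop 441 (array([435.1, 420.4]), array([98.2, 51.3]), 'long dir deg', np.float32(0.25))
handle 0.55 [418.9, 247.4] 251 [ 0.4136 -0.2797  0.0557] [-0.209 -0.978  0.003] -0.033 0.034 [0.0493 0.056  0.0607]
scene
knob 71 [ 0.5183 -0.0835  0.1135] (array([516.7, -84.6]), array([22.7, 21.9]), 'long dir deg', np.float32(49.13))
wtop 374 [ 0.5186 -0.0829  0.0779] (array([515.8, -85.9]), array([102.6,  39.6]), 'long dir deg', np.float32(80.76))
bar58 746 (array([528.3, -81.1]), array([393.8, 135.5]), 'long dir deg', np.float32(77.11))
pin 99 [ 0.4961 -0.1981  0.1006] [ 0.5219 -0.12    0.1167]
pin 106 [0.5518 0.0837 0.1032] [0.5606 0.0941 0.1177]
tray walls 478 (array([451.3, 346.9]), array([216.6, 157.9]), 'long dir deg', np.float32(87.77))
floor 1429 [0.4356 0.3469 0.0043]
tray knob 78 [0.4388 0.2682 0.0591]
tray wtop 320 (array([435.2, 263.9]), array([46. , 99.1]), 'long dir deg', np.float32(-0.77))
tray knob 86 [0.4402 0.4137 0.0594]
tray wtop 367 (array([435.8, 419.6]), array([48.3, 98.7]), 'long dir deg', np.float32(-0.59))
handle 0.47 [206.9, 158.5] 144 [ 0.4207 -0.2801  0.0554] [0.171 0.985 0.027] -0.037 0.032 [0.0456 0.0565 0.0614]
```

```bash
cat >> h.py <<'E'
def R(deg):
    a=np.radians(deg); x=np.array([0,0,-1.]); z=np.array([np.cos(a),np.sin(a),0]); return np.stack([x,np.cross(z,x),z],1)
def ik(p,deg):
    return inverse_kinematics(np.array(p),R(deg))
E
python3 - <<'E'
from h import *
for n in("top","scene"):
    p,d=eyes.camera(n)
    r=models.cut_out(n,"weight_tray_in")
    P=cloud(n,d)
    for q in r:
        m=q["mask"]; X=P[m&(d>0)]; X=X[(X[:,2]>.024)&(X[:,2]<.034)]
        # ignore inner weights: use hull
        a=cv2.minAreaRect((X[:,:2]*1000).astype(np.float32)); print(n,q["confidence"],q["location"],a)
V=eyes.calibration("top");K=V["camera_matrix"];W=np.linalg.inv(V["view"])
c=[]
for u,v in [(117.3,207.3),(201.4,211.4),(196.8,263.6),(112.3,259.1)]:
    r=W[:3,:3]@np.array([(u-K[0,2])/K[0,0],-(v-K[1,2])/K[1,1],-1]);t=(.03-W[2,3])/r[2];c.append(W[:3,3]+t*r)
c=np.array(c);print(c.round(4),c.mean(0))
for a in (-100,80): print(a,ik((.5145,-.085,.2),a),ik((.5145,-.085,.084),a))
for a in (0,180,-180,-3,177): print(a,ik((.437,.342,.2),a),ik((.437,.342,.03),a))
for a in (-11,169): print(a,ik((.417,-.28,.03),a),ik((.535,-.3,.133),a))
E
```

```text
top 0.57 [154.2, 234.1] ((437.21136474609375, 341.0213317871094), (204.66131591796875, 132.33131408691406), 87.72996520996094)
scene 0.89 [408.2, 256.0] ((438.41534423828125, 340.6293029785156), (204.08558654785156, 136.9153594970703), 88.50800323486328)
scene 0.56 [435.3, 270.4] ((438.79461669921875, 414.10943603515625), (101.22417449951172, 37.72309494018555), 0.21203407645225525)
[[0.5013 0.4359 0.03  ]
 [0.4949 0.232  0.03  ]
 [0.3689 0.2367 0.03  ]
 [0.3759 0.438  0.03  ]] [0.43526092 0.33564858 0.03      ]
-100 [  18.44932734    9.29955658  -17.9968046   108.40013484    3.21843249
   62.78471466 -100.79904918] [  15.19586101   16.47497143  -15.06734184  115.44664999    5.62697334
   48.75276914 -102.99604692]
80 [ 36.26331558  11.57085204 -38.37121556 107.45374708   7.98694345
  63.64985319  74.89964672] [ 34.4224721   19.68987939 -38.08021748 114.36449521  15.52084385
  50.94900752  68.08092094]
0 [  7.61567115  23.32395328 -65.91982351 102.57957893  22.77287023
  69.04317339 -64.97231033] [-10.29374978  28.8587977  -43.20640827 112.20398608  25.98602265
  48.95227361 -67.4846
[... 468 characters left out ...]
428 -67.56769996] [-10.3815392   28.8221767  -43.08768806 112.20871925  25.90579875
  48.91981181 -70.41735114]
177 [  3.00247646  20.39058885 -58.71128232 102.77284749  18.80961077
  67.43654694 115.51439095] [  0.50501127  35.21917167 -58.85535391 111.65607061  37.2448017
  54.64067399 100.2472744 ]
-11 [ 41.95172089  19.68006538 -18.11228829 119.91220392   9.06026976
  41.66998313   7.04096317] [ 36.46595945  21.46659218 -16.74521164 101.29266152   7.12099433
  58.27165989   6.06465795]
169 [  12.86525532   19.22349542   16.21142878  121.61615179   -8.19415011
   40.16119929 -156.50342273] [ -23.38782239   38.49437452   69.45338933  104.66937679  -39.70813196
   65.82409306 -131.19370404]
```

```bash
python3 - <<'E'
from h import *
effector.gripper_to(0.07)
env.move_ptp(np.array([.5145,-.085,.20]),R(-100))
s=env.get_state(); print(s["time"],s["ee_pos"],s["wrist_force"])
p,d=eyes.camera("wrist"); cv2.imwrite("pics/w1.png",p[:,:,::-1])
c=eyes.calibration("wrist");K=c["camera_matrix"];T=c["tool_from_camera"]
v,u=np.mgrid[0:420,0:560]; a=(u-K[0,2])/K[0,0]; b=(v-K[1,2])/K[1,1]; r=np.hypot(a,b)+1e-9
k=np.tan(np.minimum(r,1.4))/r; P=np.stack([a*k*d,-b*k*d,-d],-1)
P=P@T[:3,:3].T+T[:3,3]; P=P@s["eef_rot"].T+s["ee_pos"]
def sel(lo,hi,x,y): return P[(d>0)&(r<1.2)&(P[...,2]>lo)&(P[...,2]<hi)&(P[...,0]>x[0])&(P[...,0]<x[1])&(P[...,1]>y[0])&(P[...,1]<y[1])]
for lo,hi in((.108,.12),(.074,.083)):
    X=sel(lo,hi,(.45,.6),(-.16,-.01)); print(len(X),X.mean(0).round(4),cv2.minAreaRect((X[:,:2]*1000).astype(np.float32)))
E
```

```text
3.7917 [ 0.51445968 -0.08579487  0.19989902] [ 0.5203461   0.35319345 -0.72395971]
495 [ 0.5166 -0.0859  0.1135] ((516.0429077148438, -85.65311431884766), (23.438535690307617, 24.4468936920166), 79.1126708984375)
2562 [ 0.5176 -0.0866  0.077 ] ((516.2079467773438, -86.17781829833984), (100.0427017211914, 36.99850845336914), 80.0914077758789)
```

View pics/w1.png

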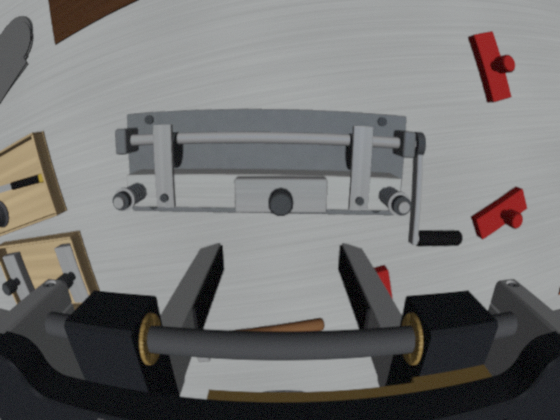

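The wrist picture shows the grey weight on the bar, with its knob at about (281,202) between the two pins. The measured knob position (0.516, -0.086) agrees with the other cameras. Next I grasp and lift.

```bash
python3 - <<'E'
from h import *
Rr=R(-100)
print(env.move_linear(np.array([.5155,-.0857,.084]),Rr,vel=.12,threshold=8))
s=env.get_state(); print(s["time"],s["ee_pos"])
effector.gripper_to(0.0,squeeze=45)
s=env.get_state(); print(s["width"],s["wrist_force"])
env.move_linear(np.array([.5155,-.0857,.104]),Rr,vel=.06)
s=env.get_state(); print(s["time"],s["width"],s["wrist_force"])
p,d=eyes.camera("scene");c=cv2.resize(p[100:330,150:470],None,fx=2.4,fy=2.4);cv2.imwrite("pics/s2.png",c[:,:,::-1])
E
```

```text
False
4.9583 [ 0.51598393 -0.08574454  0.08463955]
0.0004238800379865881 [ 0.05436926  0.35919631 -0.60968409]
6.5583 0.0005205159849392398 [-0.02017673  0.1255991  -1.04072   ]
```

View pics/s2.png

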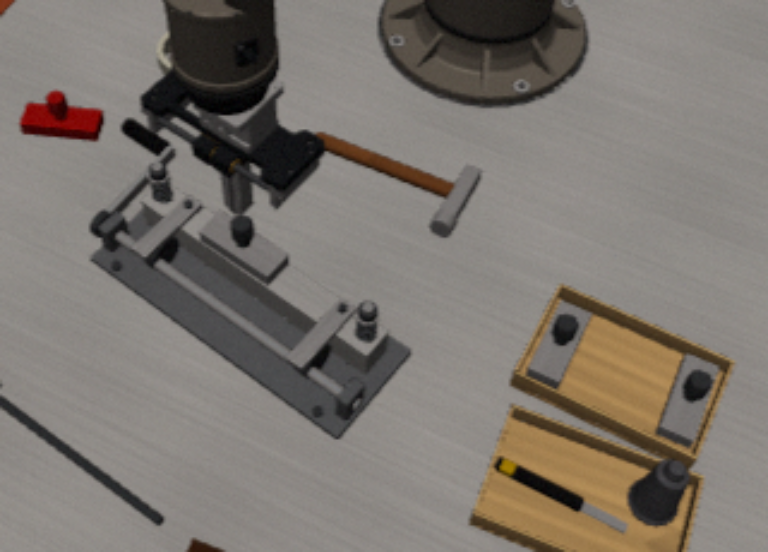

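The fingers closed on nothing: they ended up on the robot side of the knob. I'll check the reported TCP against the picture.

```bash
python3 - <<'E'
from h import *
s=env.get_state(); print(s["time"],s["ee_pos"],s["eef_rot"].round(3),s["q"].round(2))
for q in (s["ee_pos"],np.array([.516,-.0857,.115])):
    u,v=proj("scene",q); print("scene",u,v,"in crop",(u-150)*2.4,(v-100)*2.4); print("top",proj("top",q))
for n in ("scene","top","wrist"):
    p,d=eyes.camera(n)
    if n=="top": c=cv2.resize(p[130:260,240:420],None,fx=4,fy=4,interpolation=cv2.INTER_CUBIC)
    elif n=="scene": c=cv2.resize(p[130:250,180:340],None,fx=4.5,fy=4.5,interpolation=cv2.INTER_CUBIC)
    else: c=p
    cv2.imwrite(f"pics/{n}3.png",c[:,:,::-1])
    if n!="wrist":
        P=cloud(n,d); X=P[(P[...,2]>.1)&(P[...,2]<.16)&(abs(P[...,1]+.0857)<.04)&(P[...,0]>.4)&(P[...,0]<.6)]
        for z in np.arange(.1,.16,.01):
            k=X[(X[:,2]>=z)&(X[:,2]<z+.01)]
            if len(k): print(n,z.round(3),len(k),k.min(0).round(4),k.max(0).round(4))
E
```

```text
6.6083 [ 0.51550962 -0.08576544  0.1041056 ] [[ 0.     0.985 -0.174]
 [-0.    -0.174 -0.985]
 [-1.     0.     0.   ]] [  17.63   15.29  -17.71  114.2     5.9    51.34 -103.19]
scene 249.98203567739063 195.01442834189862 in crop 239.9568856257375 228.03462802055668
top (np.float64(335.7544782616319), np.float64(199.17029464055486))
scene 249.6781658317351 192.7093731770476 in crop 239.22759799616423 222.50249562491425
top (np.float64(336.1700205262788), np.float64(197.9717294246534))
scene 0.1 22 [ 0.5134 -0.0928  0.1002] [ 0.5295 -0.0747  0.1097]
scene 0.11 57 [ 0.5051 -0.0977  0.1106] [ 0.5283 -0.0742  0.1195]
scene 0.14 10 [ 0.5231 -0.0962  0.1419] [ 0.5267 -0.0797  0.1483]
scene 0.15 24 [ 0.511  -0.0991  0.1505] [ 0.5283 -0.0731  0.1588]
top 0.1 4 [ 0.5024 -0.082   0.1015] [ 0.5054 -0.0773  0.1097]
top 0.11 1 [ 0.5052 -0.0767  0.1104] [ 0.5052 -0.0767  0.1104]
```

View pics/wrist3.png

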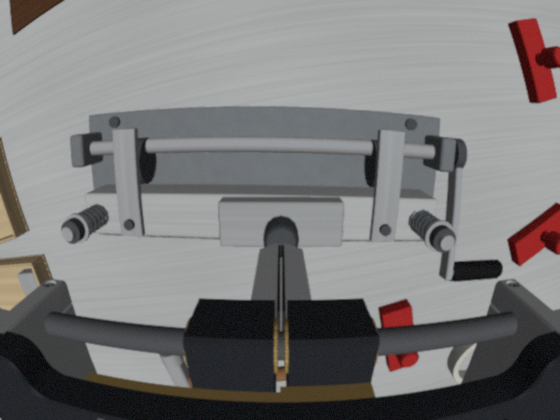

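View pics/scene3.png

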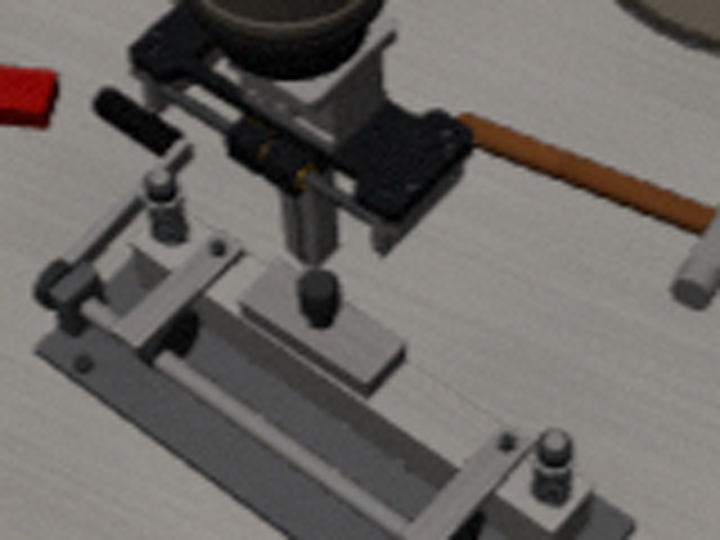

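```bash
python3 - <<'E'
from h import *
c=eyes.calibration("wrist");K=c["camera_matrix"];T=np.linalg.inv(c["tool_from_camera"])
def pw(p):
    q=T[:3,:3]@np.array(p)+T[:3,3]; x,y,z=q[0],-q[1],-q[2]; t=np.arctan2(np.hypot(x,y),z); f=K[0,0]*t/np.hypot(x,y); return K[0,2]+f*x,K[1,2]+f*y,z
for x in (0,-.0188,-.04,-.06): print(x,pw((x,0,0)))
p,d=eyes.camera("wrist")
for v in range(215,330,8): print(v,d[v,270:294:4].round(3))
s=env.get_state()
# wrist cloud
v,u=np.mgrid[0:420,0:560]; a=(u-K[0,2])/K[0,0]; b=(v-K[1,2])/K[1,1]; r=np.hypot(a,b)+1e-9
k=np.tan(np.minimum(r,1.4))/r; P=np.stack([a*k*d,-b*k*d,-d],-1); Tc=c["tool_from_camera"]
P=P@Tc[:3,:3].T+Tc[:3,3]
for vv in range(240,330,8): print(vv,P[vv,268].round(4),P[vv,294].round(4))
E
```

```text
0 (np.float64(280.3670284576052), np.float64(237.12539876536465), np.float64(0.23107656415661973))
-0.0188 (np.float64(280.3285942690994), np.float64(247.2510692216867), np.float64(0.2130184974249839))
-0.04 (np.float64(280.2772767762469), np.float64(260.83092435815684), np.float64(0.19265514557867114))
-0.06 (np.float64(280.21896976228237), np.float64(276.3452771164464), np.float64(0.17344443628969686))
215 [0.253 0.253 0.255 0.254 0.253 0.255]
223 [0.23  0.223 0.223 0.222 0.223 0.228]
231 [0.22  0.218 0.218 0.218 0.218 0.22 ]
239 [0.221 0.221 0.22  0.221 0.22  0.222]
247 [0.185 0.186 0.19  0.19  0.185 0.186]
255 [0.174 0.175 0.178 0.179 0.175 0.176]
263 [0.166 0.165 0.17  0.168 0.165 0.165]
271 [0.157 0.157 0.16  0.16  0.157 0.157]
279 [0.148 0.148 0.151 0.15  0.147 0.147]
287 [0.141 0.14  0.144 0.145 0.14  0.141]
295 [0.134 0.134 0.136 0.136 0.134 0.134]
303 [0.085 0.086 0.131 0.132 0.129 0.085]
311 [0.081 0.087 0.125 0.125 0.124 0.082]
319 [0.    0.082 0.127 0.126 0.081 0.08 ]
327 [0.075 0.078 0.127 0.127 0.078 0.075]
240 [-0.0113  0.0022 -0.0084] [-0.0101  0.0017  0.0093]
248 [-0.046   0.0108 -0.007 ] [-0.0446  0.0103  0.0079]
256 [-0.0568  0.0107 -0.0066] [-0.0572  0.0108  0.0074]
264 [-0.0669  0.0107 -0.0062] [-0.067   0.0107  0.007 ]
272 [-0.0757  0.0106 -0.0059] [-0.0746  0.0101  0.0068]
280 [-0.0833  0.0103 -0.0056] [-0.0848  0.0111  0.0064]
288 [-0.0914  0.0106 -0.0053] [-0.0914  0.0106  0.0061]
296 [-0.098   0.0105 -0.0051] [-0.098   0.0105  0.0059]
304 [-0.1421  0.0346 -0.0031] [-0.1419  0.0344  0.0039]
312 [-0.1467  0.0351 -0.0029] [-0.1453  0.0341  0.0038]
320 [-0.1493  0.0344 -0.0029] [-0.1496  0.0346  0.0036]
328 [-0.154   0.0353 -0.0027] [-0.1528  0.0344  0.0035]
```

Both the scene depth (tips at z≈0.142 while the TCP reads 0.104) and the wrist depth put the real fingertips about 40 mm behind the reported TCP. I'll measure the offset by gently touching the knob's top, at z=0.115, with shut fingers.

```bash
python3 - <<'E'
from h import *
print(env.move_linear(np.array([.5155,-.0857,.085]),R(-100),vel=.1))
print(env.move_linear(np.array([.5155,-.0857,.066]),R(-100),vel=.015,threshold=3))
s=env.get_state(); print(s["time"],s["ee_pos"],s["wrist_force"])
env.move_linear(np.array([.5155,-.0857,.09]),R(-100),vel=.1)
E
```

```text
False
True
7.8333 [ 0.5155525  -0.08569837  0.07694857] [-1.15502862  0.90799677  8.44315413]
```

```bash
cat >> h.py <<'E'
O=np.array([0,0,-.038])   # real tips are 38 mm behind the reported TCP (tool down)
def st():
    s=env.get_state(); print(round(s["time"],2),(s["ee_pos"]-O).round(4),s["wrist_force"].round(2),round(s["width"],4)); return s
E
python3 - <<'E'
from h import *
print(ik(np.array([.437,.34,.03])+O,-2),ik(np.array([.417,-.28,.03])+O,-11))
Rr=R(-100); A=np.array([.5155,-.0857,0])
effector.gripper_to(0.07)
print(env.move_linear(A+O+[0,0,.085],Rr,vel=.08,threshold=8)); st()
effector.gripper_to(0.0,squeeze=45); st()
E
```

```text
[-11.73742766  31.85759589 -41.40763313 113.58272259  29.38031566
  45.36284731 -72.15419609] [ 49.03200223  24.47923818 -26.84690786 120.70941382  17.49491075
  38.49729622  -0.55943164]
False
9.95 [ 0.5156 -0.0856  0.0851] [ 0.19 -0.06  0.1 ] 0.0697
10.73 [ 0.5155 -0.0857  0.085 ] [ 0.17 -0.97  1.21] 0.0234
```

Gripped, at a width of 23.4 mm. Now lift.

```bash
python3 - <<'E'
from h import *
Rr=R(-100); A=np.array([.5155,-.0857,0])
env.move_linear(A+O+[0,0,.125],Rr,vel=.08); st()
env.move_linear(A+O+[0,0,.19],Rr,vel=.15); st()
p,d=eyes.camera("scene");c=cv2.resize(p[60:280,150:470],None,fx=2.4,fy=2.4);cv2.imwrite("pics/s4.png",c[:,:,::-1])
E
```

```text
11.38 [ 0.5153 -0.0858  0.1249] [-0.52 -0.08 -4.37] 0.0239
11.97 [ 0.515  -0.0857  0.1891] [ 0.32  0.04 -5.49] 0.0237
```

View pics/s4.png

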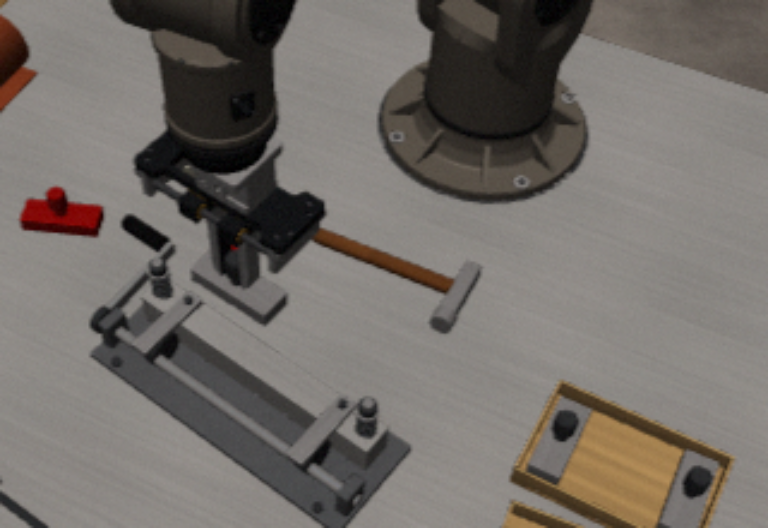

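The weight hangs level in the fingers above the bar at crop (238,290). Carry it to the tray.

```bash
python3 - <<'E'
from h import *
B=np.array([.437,.340,0])
env.move_ptp(B+O+[0,0,.16],R(-2)); st()
p,d=eyes.camera("top"); c=cv2.resize(p[150:310,60:260],None,fx=3.5,fy=3.5);cv2.imwrite("pics/t5.png",c[:,:,::-1])
p,d=eyes.camera("wrist"); cv2.imwrite("pics/w5.png",p[:,:,::-1])
E
```

```text
13.62 [0.4379 0.3386 0.1598] [-0.38  0.02 -5.74] 0.0238
```

View pics/w5.png

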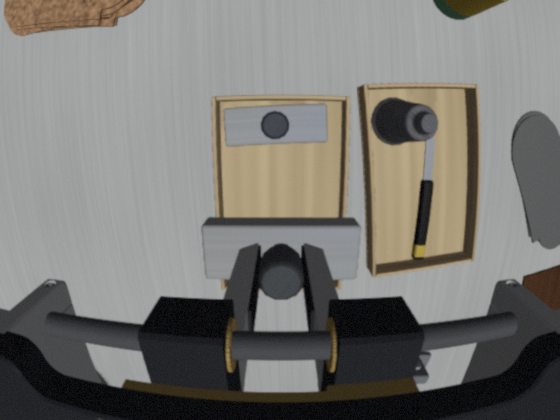

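The wrist view shows the held weight at (280,250), square to the tray and centred on it in x. Lower it.

```bash
python3 - <<'E'
from h import *
B=np.array([.437,.340,0]); Rr=R(-2)
env.move_linear(B+O+[0,0,.042],Rr,vel=.12); st()
print(env.move_linear(B+O+[0,0,.026],Rr,vel=.02,threshold=3)); st()
effector.gripper_to(.045); st()
env.move_linear(B+O+[0,0,.13],Rr,vel=.15); st()
p,d=eyes.camera("wrist"); cv2.imwrite("pics/w6.png",p[:,:,::-1])
E
```

```text
14.85 [0.4374 0.3404 0.0427] [ 0.13  0.78 -5.85] 0.0238
True
15.43 [0.4371 0.3399 0.0308] [-0.21  0.2   3.12] 0.0242
15.97 [0.4365 0.3392 0.0304] [ 0.24  0.52 -0.75] 0.0452
16.78 [0.4368 0.3395 0.1293] [ 0.06  0.36 -0.24] 0.0448
```

View pics/w6.png

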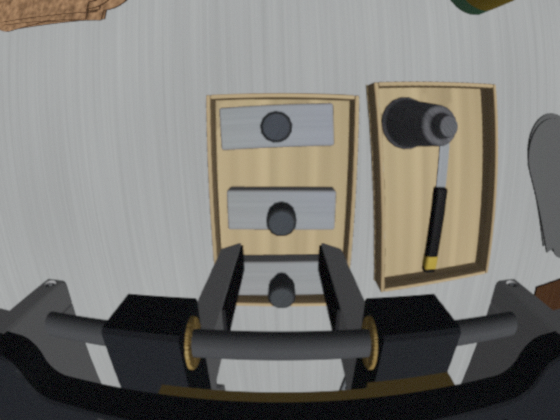

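The weight lies flat at (281,212), between the other two. Now the lever.

```bash
python3 - <<'E'
from h import *
B=np.array([.437,.340,0])
env.move_linear(B+O+[0,0,.19],R(-2),vel=.2)
env.move_ptp(np.array([.418,-.281,.17])+O,R(-11)); s=st()
effector.gripper_to(.06)
p,d=eyes.camera("wrist"); cv2.imwrite("pics/w7.png",p[:,:,::-1])
c=eyes.calibration("wrist");K=c["camera_matrix"];T=c["tool_from_camera"]
v,u=np.mgrid[0:420,0:560]; a=(u-K[0,2])/K[0,0]; b=(v-K[1,2])/K[1,1]; r=np.hypot(a,b)+1e-9
k=np.tan(np.minimum(r,1.4))/r; P=np.stack([a*k*d,-b*k*d,-d],-1)
P=P@T[:3,:3].T+T[:3,3]; P=P@s["eef_rot"].T+s["ee_pos"]
for q in models.cut_out("wrist","lever_handle"):
    X=P[q["mask"]&(d>0)]; X=X[(X[:,2]>.02)&(X[:,2]<.09)]
    if len(X)<20: continue
    print(q["confidence"],q["location"],len(X),X.mean(0).round(4),np.percentile(X[:,2],[5,50,95,99]).round(4),cv2.minAreaRect((X[:,:2]*1000).astype(np.float32)))
E
```

```text
19.51 [ 0.4186 -0.2802  0.17  ] [ 0.    0.66 -0.52] 0.0453
0.65 [277.7, 203.1] 1531 [ 0.4178 -0.2773  0.0555] [0.0504 0.0562 0.0584 0.0589] ((417.2692565917969, -278.8242492675781), (69.11932373046875, 21.22473907470703), 79.35758972167969)
```

View pics/w7.png

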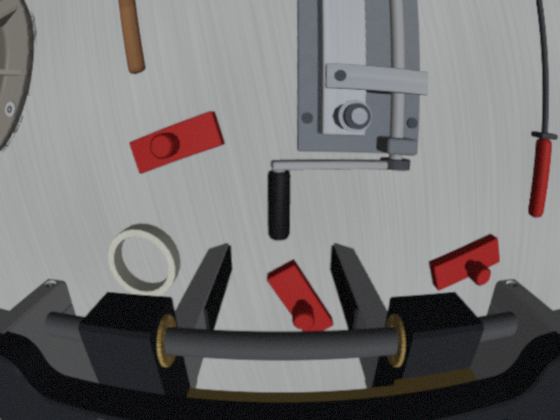

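The wrist view shows the black handle at (279,205), lying along the clamp between the open jaws. Measured centre is (0.417,-0.279), with z about 0.048. Descend and grip.

```bash
python3 - <<'E'
from h import *
print(env.move_linear(np.array([.417,-.281,.030])+O,R(-11),vel=.12,threshold=8)); st()
effector.gripper_to(0,squeeze=50); st()
p,d=eyes.camera("wrist"); cv2.imwrite("pics/w8.png",p[:,:,::-1])
E
```

```text
False
21.39 [ 0.4174 -0.2812  0.0306] [-0.62  0.04  0.75] 0.06
22.09 [ 0.4162 -0.2809  0.0298] [-4.48  0.11  0.58] 0.0206
```

View pics/w8.png

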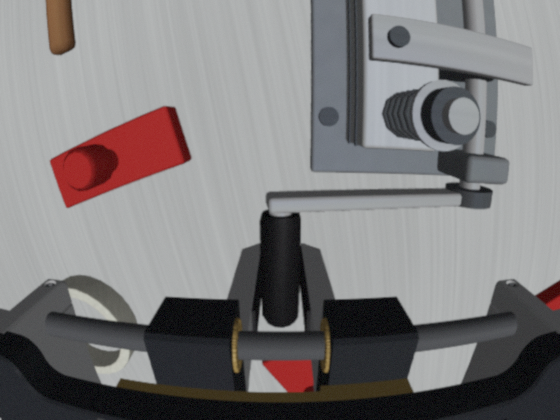

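```bash
cat >> h.py <<'E'
XC=np.array([np.cos(np.radians(-11)),np.sin(np.radians(-11)),0]); H0=np.array([.4168,-.281,.030]); E0=np.radians(8.4)
def tip(e): return H0+XC*.12*(np.cos(E0)-np.cos(e))+np.array([0,0,.12*(np.sin(e)-np.sin(E0))])
E
python3 - <<'E'
from h import *
for e in (15,22,30,38,46):
    env.move_linear(tip(np.radians(e))+O,R(-11),vel=.06); print(e,end=" "); s=st()
    if np.linalg.norm(s["wrist_force"])>35: print("stop"); break
E
```

```text
15 22.52 [ 0.4193 -0.2816  0.0444] [-6.83 -0.46  2.1 ] 0.0207
22 22.92 [ 0.4239 -0.2825  0.0582] [-6.88  1.18  0.6 ] 0.0207
30 23.34 [ 0.4304 -0.2837  0.0726] [ -5.42  -1.04 -10.37] 0.0206
38 23.77 [ 0.4394 -0.2854  0.0863] [-5.08 -0.87 -9.  ] 0.0205
46 24.19 [ 0.4505 -0.2876  0.0989] [-6.67  0.63 -6.43] 0.0209
```

```bash
python3 - <<'E'
from h import *
for e in (54,62,70,78,84,90):
    env.move_linear(tip(np.radians(e))+O,R(-11),vel=.06); print(e,end=" "); s=st()
    if np.linalg.norm(s["wrist_force"])>35: print("stop"); break
env.dwell(.3); st()
for n in ("scene","top","wrist"):
    p,d=eyes.camera(n); np.save(f"pics/{n}9.npy",d)
    c=p if n=="wrist" else cv2.resize(p[100:330,150:470] if n=="scene" else p[130:280,230:450],None,fx=2.4 if n=="scene" else 3.4,fy=2.4 if n=="scene" else 3.4)
    cv2.imwrite(f"pics/{n}9.png",c[:,:,::-1])
    if n!="wrist":
        P=cloud(n,d)
        yc=np.array([-XC[1],XC[0]]); M=np.array([.514,-.06]); D=P[...,:2]-M; y=D@yc; x=D@XC[:2]
        m=(abs(y)<.1)&(abs(x)<.014)&(P[...,2]>.04)&(P[...,2]<.08); print(n,m.sum(),np.percentile(P[m][:,2],[10,50,90]))
        d0=np.load("pics/%s.npy"%("t_d" if n=="top" else "scene0")); Q=cloud(n,d0); 
        m0=(Q[...,2]>.05)&(Q[...,2]<.065)&m; print(" before(same px, z~58)",m0.sum(),np.median(Q[m0][:,2]),"after",np.median(P[m0][:,2]))
E
```

```text
54 24.62 [ 0.4629 -0.29    0.1095] [-7.89 -0.92 -6.86] 0.0206
62 25.04 [ 0.4766 -0.2927  0.1183] [-7.92 -0.58 -5.65] 0.0208
70 25.47 [ 0.4916 -0.2957  0.1253] [-9.23 -0.26 -3.52] 0.0206
78 25.89 [ 0.5076 -0.2987  0.13  ] [-10.36  -0.45  -1.64] 0.0207
84 26.25 [ 0.52   -0.3012  0.132 ] [-8.68 -0.04 -2.29] 0.0206
90 26.61 [ 0.5326 -0.3036  0.1328] [-7.24 -0.84 -2.2 ] 0.021
26.91 [ 0.5326 -0.3036  0.1328] [-6.49 -0.65 -2.57] 0.0208
scene 624 [0.06400359 0.06627368 0.06847358]
 before(same px, z~58) 250 0.058135685622626165 after 0.06622810628160364
top 1002 [0.06263955 0.06551966 0.06843927]
 before(same px, z~58) 489 0.057294751061749194 after 0.0653107955323089
```

View pics/scene9.png

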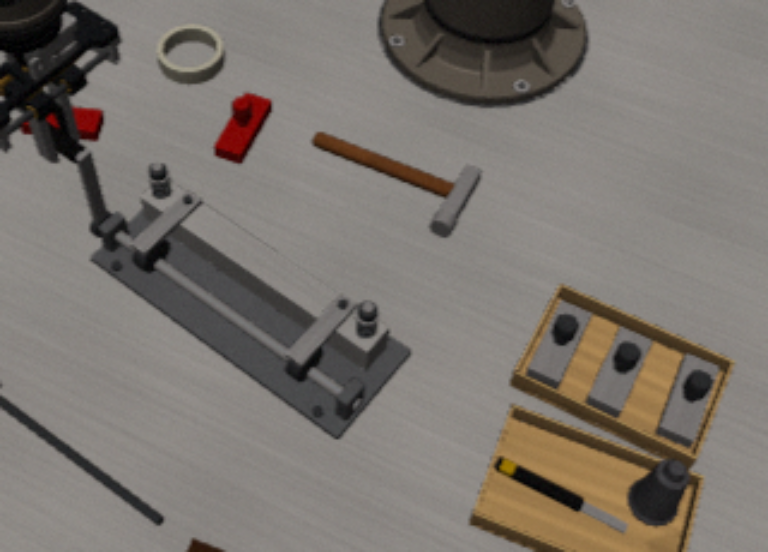

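View pics/wrist9.png

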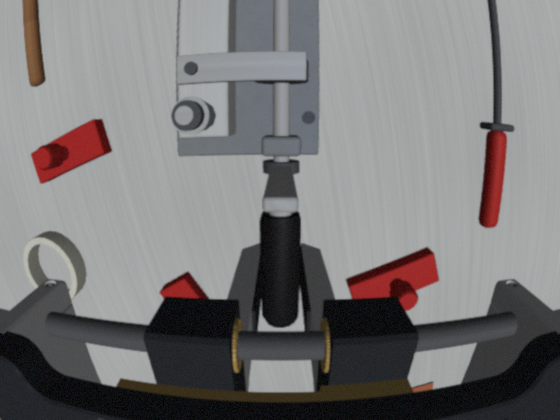

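```bash
python3 - <<'E'
from h import *
s=st(); d=np.load("pics/wrist9.npy")
c=eyes.calibration("wrist");K=c["camera_matrix"];T=c["tool_from_camera"]
v,u=np.mgrid[0:420,0:560]; a=(u-K[0,2])/K[0,0]; b=(v-K[1,2])/K[1,1]; r=np.hypot(a,b)+1e-9
k=np.tan(np.minimum(r,1.4))/r; P=np.stack([a*k*d,-b*k*d,-d],-1)
P=P@T[:3,:3].T+T[:3,3]   # tool frame: z = along XC
for nm,r0,r1,c0,c1,lo,hi in (("shaft",5,50,255,310,.0,.06),("shaft2",85,130,255,310,0,.06),("handle",215,240,255,305,.1,.2)):
    X=P[r0:r1,c0:c1].reshape(-1,3); Z=s["ee_pos"][2]-X[:,0]
    zz=Z[(Z>lo)&(Z<hi)]; t=np.percentile(zz,90)
    m=(Z>.022 if "sh" in nm else Z>.14)&(Z<hi); print(nm,m.sum(),"z90",t.round(4),"xc from tool",X[m][:,2].mean().round(4),X[m][:,2].min().round(4),X[m][:,2].max().round(4))
E
```

```text
27.06 [ 0.5326 -0.3037  0.1328] [-5.73 -1.24 -3.08] 0.0206
shaft 739 z90 0.0365 xc from tool 0.0012 -0.0055 0.0083
shaft2 741 z90 0.0366 xc from tool 0.0015 -0.0054 0.0082
handle 1039 z90 0.1607 xc from tool 0.0006 -0.0103 0.0115
```

The handle sits above the shaft axis to within 1 mm, so the lever is upright. The bar is about 8 mm up, and the three weights lie flat in the tray. Hand it in.

```bash
python3 - <<'E'
from h import *
env.dwell(.3); s=st(); print(np.abs(s["joint_velocities"]).max()); print(env.sign_off())
E
```

```text
27.36 [ 0.5326 -0.3037  0.1328] [-6.22 -0.54 -3.6 ] 0.021
0.07654849931788124
the job is handed in; nothing more can be done
None
```

The pattern weight now lies flat in the middle of the tray, between the other two weights. The lever is upright, and the gripper is still holding its handle with the clamp bar raised. I handed the job in at about 27 s of the 56 s allowed; no verdict is reported.

**First grasp failed:** the fingers closed on nothing. The real fingertips were about 38 mm behind the reported TCP. I measured that by touching the top of the knob, corrected for it, and the second grasp held.

**Last checks:**
- **Lever:** the handle is above the cam shaft to within about 1 mm, so it is upright to about 0.01 rad. The arm was still, with the fingers closed on the handle at 21 mm and about 7 N at the wrist.
- **Bar:** the depth images show it up about 8.0–8.1 mm. That is slightly under the nominal 8.4 mm, and the depth noise is about as large as the difference.
- **Weight:** it settled on the tray floor and was let go. The later scene picture shows it flat between the other two.
- **Other things:** nothing else looks moved in the final pictures, but I did not measure this.

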